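# Set and lock the drilling jig's stop

### The arm

A 6-joint arm with a two-finger parallel gripper is mounted at the origin on a cart in front of the work surface, level with it; the furniture and walls round the work are solid. World frame = base frame: x ahead of the robot, y to its left, z up, the work surface at z = 0. Lengths are in mm, angles in rad, forces in N, time in s.
With the tool pointing down it reaches from about 250 to 725 mm from the base axis. Payload 4 kg.
Tool frame: the origin (TCP) lies on the centre line of the jaws, within the pads' length; the fingertips stand 25 mm ahead of it and the grasp point (between the pads) lies 6 mm ahead of it (env.tcp_to_tips is the distance from the TCP to the fingertips, in mm); z points along the fingers, y is the line along which they close (so a half turn about z gives the same grasp; the last joint's range is limited). The gripper opens to 85 mm and grips with 20 to 120 N. Pads are 22 mm wide; open, the fingers measure 114 mm over their backs; the gripper's body (76 mm by 85 mm) begins 54 mm behind the grasp point. The pads swing forward as they close: fully open they stand 13 mm farther back than shut.
Start: joints at [1.145, 0.241, 0.005, 1.335, 0, 1.571], TCP at [206.523, 455.355, 256.306] pointing down, gripper open.
Joint ranges: [-2.72, 2.72], [-1.05, 1.87], [-1.09, 1.28], [-1.99, 2.15], [-1.42, 1.44], [-3.14, 3.14]. Speed limits (rad/s): [2.79, 2.79, 3.14, 3.14, 3.14, 3.14].

### API

Orientations are given as a rotation vector (axis times angle).
In Python, from workcell import env, camrig gives the robot as it stands (env), with the cameras (camrig).
- The arm moves only by the tool shift_gripper, called after "Request:" by a JSON object that holds its "op" and its "data". Schema: {"type":"object","properties":{"rows":{"type":"string"},"grip_n":{"type":"number"},"only":{"type":"string"},"quiet":{"type":"boolean"},"lines":{"type":"string"}},"required":["rows"],"additionalProperties":false}. rows is a string of 1 to 5 rows, parted by semicolons, with the numbers parted by spaces; each row has 7 numbers: the finger opening in mm, then dx, dy, dz in mm, then a rotation vector rx, ry, rz in rad; each row is the pose to reach, as a shift and turn from the pose commanded when the call began, along the tool's axes at that moment; what a row does not reach only later rows make up. A row lasts 1/8 s, in which the tool goes at most 62.5 mm and 0.188 rad, less where a joint would pass 70% of its speed; a pose out of reach is approached as far as the arm can. The fingers move at their own pace and stop on an object; grip_n is the grip in N (left out, the last holds). Time passes only in rows, so rows that do not move let the fingers close. The tool returns the time, the measured TCP pose, the force, the opening and the grip force at its end. only (a regular expression) keeps the lines of the reply that match it, lines (a string "A,B") keeps lines A to B, and quiet returns only ok. Input that does not fit is refused with a message, and nothing moves.
- env.get_obs(): the state, without advancing time (a new reading comes with each control period).
- camrig.capture(name): name is "scene" or "top" or "wrist"; returns a dict with "frame" (384x512x3 uint8, red, green, blue), "fovy" (degrees; the focal length in pixels is half the picture's height over the tangent of half this angle, whatever the lens; pixels are square), "cx", "cy" (the principal point, pixels), "R" (3x3) and "t" (3): a world point X has camera coordinates R X + t. Camera axes: x right, y down, z forward; pixel columns grow to the right and rows downward; lengths in mm; the calibration is good to about 2 mm. The wrist camera is an equidistant fisheye: a pixel r from the principal point sees the ray r / f radians off the axis. A picture is of the moment at which its call begins. There is no depth.
- env.finish_job(): hands the job in; it is judged then, once.
The state is a dict: "t": time; "joint_pos": joint angles; "dq": joint speeds; "joint_torque": joint torques, N m; "ee_pos": TCP position; "eef_rot": TCP orientation; "force": force on the tool from outside, world axes, zero at the start; "torque": the same for the moment, N m; "finger_gap": finger opening in mm; "grasp_force": force on a finger pad.
Only numpy, scipy, OpenCV 4.12 (cv2) and the standard library are available. Lean on these libraries where they do the work, as an engineer would, in place of code of your own. Each camera call takes 0.05 s, during which the arm holds its last target. There are 200 camera calls.

### The job

The square piece of wood in the drilling jig already lies in the right place under the drill guide. Slide the loose stop with the red knob along its rail until it meets the end of that wood, without pushing the wood out of place, then turn the red knob clockwise until it is tight, so that the stop is locked there, and let go. Leave the stop with the blue knob where it is.

Things in the scene. Friction and masses are not known exactly. Their poses are not given: they have to be found in the camera images.
- red_stop_face (a point): Centre of the contact face of the red-knob stop: an aluminium plate on a black 50 x 50 mm saddle that slides (2 N, up to 170 mm) on the track atop the jig's fence; 48 mm above the bench. y: along the track, the way the stop slides towards the wood; x: to the jig's back; z up. The knob's vertical axis lies at x +37.5, y -27 mm; its grip bar at z +61 to +86, the saddle's top at +52 mm.
- red_stop_knob (a joint): Red clamp knob, rad: 0 = free (grip bar along the track), grows clockwise seen from above to the end stop at 1.3 (tight, bar nearly across). Bites from 0.7, locks firmly from 1.0; needs up to 0.15 N m, stays where left, starts at 0 to 0.2. Grip: upright bar 52 mm long, 14 thick, 26 high; hold its long sides to slide the stop and to turn.
- offcut_a: Pine block, 44 x 135 x 44 mm, loose on the jig's 18 mm base board against the fence, under the drill guide (grey bridge with brass bush, top 85 mm above the bench). Origin at the centre of its underside; y along its length and the track, ends at y = -67.5 mm (facing the red stop) and +67.5 mm; z up.
- blue_stop_face (a point): Centre of the contact face of the other stop, of the same make but with a blue knob, locked at the other end of the track. To be left alone.

How it is judged (in metres and radians):
At the end, for the whole second after the job is handed in: The red stop's face touches the end of the wood or stands at most 12 mm from it, the red knob is turned tight (at least 1.0 rad of its 1.3), and the wood lies still and flat within 15 mm of where it was (y of red_stop_face in the frame of offcut_a between -0.0795 and -0.0635 m and value of joint red_stop_knob above 1 rad and distance of offcut_a from where it was at the start of the episode below 0.015 m and angle between offcut_a's own z axis and vertical below 0.1 rad and linear speed of offcut_a below 0.02 m/s).
It fails at once if the blue stop is moved by more than 10 mm (distance of blue_stop_face from where it was at the start of the episode above 0.01 m).
It also fails if it takes over 32 s, if anything falls off the work surface, if the arm or the gripper's body presses on something with over 40 N, if the wrist force passes 120 N, or if a joint passes its speed limit or range.

## Working session

There is one attempt and no reset: what is moved stays moved. The work goes in short steps, Python scripts to look and compute and a tool call to move; the robot and the scene stay as the last step left them, time stands still between calls to the robot, and variables do not carry over. Pictures are saved under pics/ and viewed, at most 10 in all, crops included, and the job is handed in when it is done.

```bash
ls; mkdir -p pics; python3 - <<'E'
from workcell import env, camrig
import cv2,numpy as np
o=env.get_obs();print({k:np.round(v,3) for k,v in o.items()})
ims=[]
for n in("scene","top"):
    c=camrig.capture(n);np.savez(f"pics/{n}0.npz",**c);cv2.imwrite(f"pics/{n}0.png",c["frame"][...,::-1]);print(n,c["fovy"],c["cx"],c["cy"],np.round(c["R"],3).tolist(),np.round(c["t"],1))
E
```

```text
pics
workcell.py
{'t': np.float64(0.0), 'joint_pos': array([ 1.145,  0.241,  0.004,  1.335, -0.   ,  1.571]), 'dq': array([0.   , 0.   , 0.   , 0.001, 0.001, 0.002]), 'joint_torque': array([ 3.0000e-03, -3.7232e+01,  2.5241e+01,  1.7000e-02,  0.0000e+00,
       -0.0000e+00]), 'ee_pos': array([206.281, 454.824, 255.408]), 'eef_rot': array([-6.64e-01, -3.07e+00,  3.00e-03]), 'force': array([ 0.064,  0.894, -1.086]), 'torque': array([ 0.006, -0.017,  0.029]), 'grasp_force': np.float64(0.0), 'finger_gap': np.float64(85.038)}
scene 46.36105102649837 247.58532220163698 185.39099707116333 [[0.696, -0.718, -0.002], [-0.383, -0.368, -0.847], [0.607, 0.591, -0.531]] [-335.8  278.1  657.8]
top 50.0091168013045 258.0959183264574 199.56433152904577 [[-0.027, -0.999, -0.023], [-0.998, 0.028, -0.052], [0.052, 0.022, -0.998]] [ 32.  508.1 930.7]
```

View pics/scene0.png

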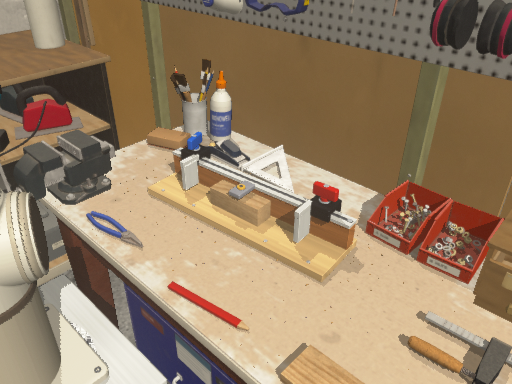

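View pics/top0.png

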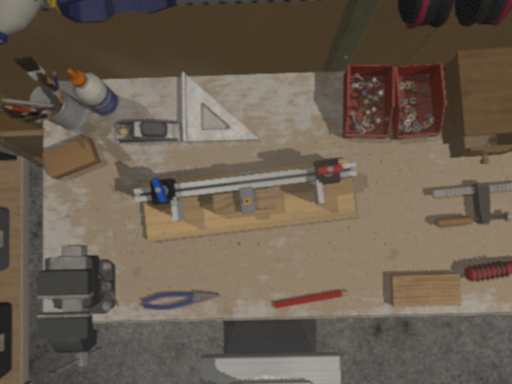

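The scene view shows the red knob at about (325,190) and the wood at about (240,202). In the top view the red knob is at about (328,170), the red plate at (320,190), and the wood spans columns 212–278 at row ~200. I'll enlarge both to pick points.

```bash
python3 - <<'E'
import cv2,numpy as np
for n,(x,y,w,h),s in(("scene",(145,125,220,150),3.6),("top",(130,140,240,110),3.3)):
    im=cv2.imread(f"pics/{n}0.png")[y:y+h,x:x+w]
    im=cv2.resize(im,None,fx=s,fy=s,interpolation=cv2.INTER_CUBIC)
    for k in range((x+19)//20*20,x+w,20):
        cv2.putText(im,str(k),(int((k-x)*s),10),0,.35,(0,0,255));cv2.line(im,(int((k-x)*s),12),(int((k-x)*s),20),(0,0,255))
    for k in range((y+19)//20*20,y+h,20):
        cv2.putText(im,str(k),(0,int((k-y)*s)),0,.35,(0,0,255));cv2.line(im,(25,int((k-y)*s)),(32,int((k-y)*s)),(0,0,255))
    cv2.imwrite(f"pics/{n}0c.png",im)
    im=cv2.imread(f"pics/{n}0.png");hsv=cv2.cvtColor(im,cv2.COLOR_BGR2HSV)
    m=((hsv[...,0]<6)|(hsv[...,0]>174))&(hsv[...,1]>150)&(hsv[...,2]>60)
    k,l,st,ce=cv2.connectedComponentsWithStats(m.astype(np.uint8))
    for i in range(1,k):
        if st[i,4]>30: print(n,st[i],ce[i].round(1))
E
```

```text
scene [432  13   9  32 102] [434.9  30. ]
scene [497  36   9  22  92] [500.6  47.5]
scene [  23   99   49   32 1115] [ 45.8 115. ]
scene [313 181  26  21 346] [325.5 192. ]
scene [368 180  41  53 529] [387.2 206.6]
scene [ 390  182   99  101 1791] [434.5 227.8]
scene [449 201  51  40 918] [473.1 220. ]
scene [168 282  73  46 665] [204.4 304. ]
top [349  65  39  10 177] [364.5  68.7]
top [397  64  40  12 179] [411.9  69.1]
top [430  70  14  41 184] [437.1  90.4]
top [385  81   8  22  60] [388.1  90.3]
top [ 13 106  18   7  53] [ 20.4 109.4]
top [334 165   8   7  42] [337.  168.2]
top [318 167  10   7  45] [322.  170.2]
top [275 291  66  16 325] [307.7 298.8]
```

View pics/scene0c.png

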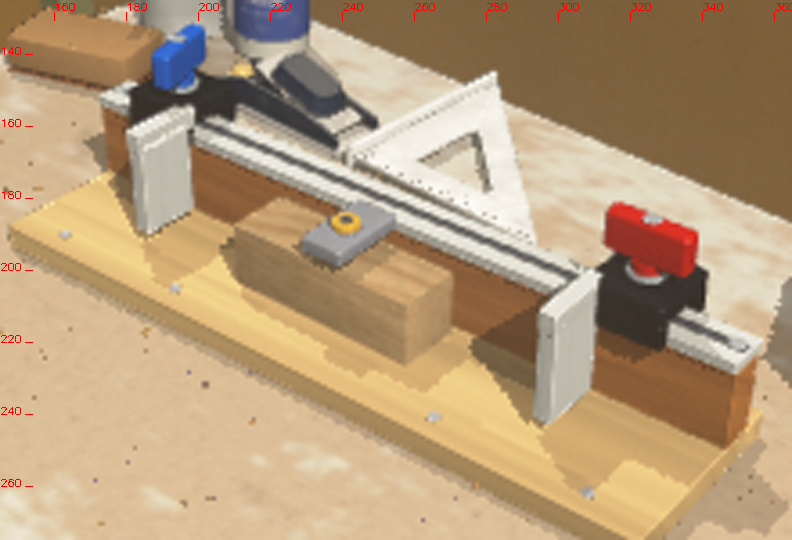

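View pics/top0c.png

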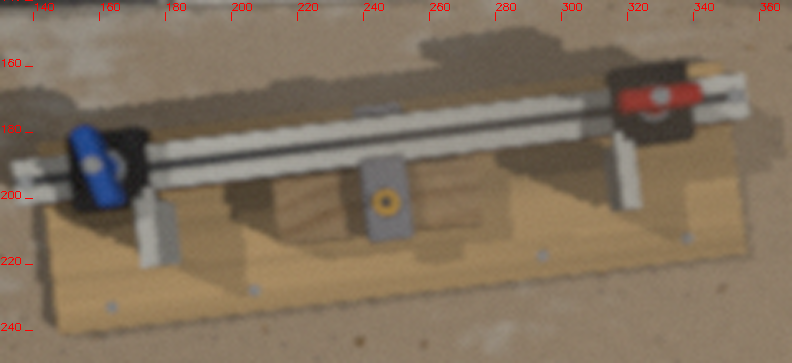

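In the crops: the knob cap is at scene (326.4,185.6) and top (330,169). The wood's red-side end has top corners at scene (257.5,209.7) and (270.5,201.4). The track slot runs in the top view from (139,194.5) to (354,169). Next I triangulate these.

```bash
cat > h.py <<'E'
import numpy as np
from scipy.spatial.transform import Rotation as Ro
def ld(n): return dict(np.load(f"pics/{n}.npz"))
def ray(c,p,fish=False):
    f=c["frame"].shape[0]/2/np.tan(np.radians(c["fovy"])/2)
    d=np.array([p[0]-c["cx"],p[1]-c["cy"]])
    if fish:
        r=np.hypot(*d);a=r/f;v=np.r_[d/r*np.sin(a),np.cos(a)]
    else: v=np.r_[d/f,1]
    v=c["R"].T@v;return -c["R"].T@c["t"],v/np.linalg.norm(v)
def onz(c,p,z,fish=False):
    o,v=ray(c,p,fish);return o+v*(z-o[2])/v[2]
def tri(*rs):
    A=sum(np.eye(3)-np.outer(v,v) for o,v in rs);b=sum((np.eye(3)-np.outer(v,v))@o for o,v in rs)
    x=np.linalg.solve(A,b);return x,[np.linalg.norm(np.cross(x-o,v)).round(1) for o,v in rs]
E
python3 - <<'E'
from h import *
np.set_printoptions(precision=1,suppress=True)
s,t=ld("scene0"),ld("top0")
print("cams",ray(s,(0,0))[0],ray(t,(0,0))[0])
def T(n,a,b): print(n,*tri(ray(s,a),ray(t,b)))
T("knobcap",(326.4,185.6),(330,169))
T("red slot end screw",(350.3,220.6),(353.3,168.8))
T("blue cap",(145+180/3.6,125+44/3.6),(130+92/3.3,140+165/3.3))
T("bush",(145+345/3.6,125+222/3.6),(130+386/3.3,140+202/3.3))
print("slot z~101",onz(t,(139.1,194.5),101),onz(t,(354.2,168.8),101))
for p in((257.5,209.7),(270.5,201.4),(211.,188)):print("wood top",onz(s,p,62))
for p in((257.5,225.8),(270.5,216.7)):print("wood bot",onz(s,p,18))
for p in((284.5,194),(284.5,210),(130+275/3.3,140+243/3.3)):print("top wood",onz(t,p,62))
for p in((616/3.3+130,140/3.3+140),(622/3.3+130,140+210/3.3)):print("plate top view",onz(t,p,78))
E
```

```text
cams [ -59.3 -527.1  584.2] [459.4  -2.5 956.2]
knobcap [ 560.6 -131.4  131.4] [np.float64(1.0), np.float64(1.0)]
red slot end screw [ 566.  -189.3   76. ] [np.float64(0.6), np.float64(0.6)]
blue cap [529.3 217.4 126.6] [np.float64(1.7), np.float64(1.7)]
bush [502.7  39.9  80.5] [np.float64(0.4), np.float64(0.4)]
slot z~101 [521.9 265.1 101. ] [ 562.5 -185.4  101. ]
wood top [485.3 -25.2  62. ]
wood top [525.8 -24.3  62. ]
wood top [474.9 103.3  62. ]
wood bot [488.8 -22.5  18. ]
wood bot [531.5 -20.6  18. ]
top wood [516.7 -40.9  62. ]
top wood [482.  -39.8  62. ]
top wood [478.3 115.1  62. ]
plate top view [ 538.5 -109.5   78. ]
plate top view [ 493.1 -111.8   78. ]
```

Checks: knob cap z is 131 against an expected 134, and the bush is near the wood's height, so both are sound. The stop face is at y≈-108 and the wood end at y≈-23, so about 85 mm of travel along the track, whose heading is ≈0.09 rad. I'll move over the knob.

```bash
cat >> h.py <<'E'
def delta(x,y,z,head):  # tool-axes shift to a target TCP, tool down, tool y at heading head
    from workcell import env, camrig
    o=env.get_obs();R=Ro.from_rotvec(o["eef_rot"]);T=np.array([[np.sin(-head)*-1*-1,0,0]]*3)
    yv=np.array([np.cos(head),np.sin(head),0]);zv=np.array([0,0,-1.]);T=np.c_[np.cross(yv,zv),yv,zv]
    print("shift",R.inv().apply(np.array([x,y,z])-o["ee_pos"]).round(1),"rot",(R.inv()*Ro.from_matrix(T)).as_rotvec().round(3),"q",o["joint_pos"].round(2),"t",o["t"])
E
sed -i 's/;T=np.array(\[\[np.sin.*$//' h.py
```

Request:
{"op": "shift_gripper", "data": {"rows": "85 -50 -34 0 0 0 0.1;85 -100 -68 0 0 0 0.2;85 -150 -102 0 0 0 0.3;85 -200 -136 0 0 0 0.4;85 -250 -170 0 0 0 0.5"}}

```text
t: 0.72
ee_pos: [364.5, 195.5, 256.1]
eef_rot: [-1.407, -2.809, 0.0]
force: [0.9, 1.0, -0.5]
finger_gap: 85.0
grasp_force: 0.0
```

```bash
python3 -c "
from h import *
delta(560.6,-131.4,215,0.06)"
```

```text
shift [-379.3  -38.7   41.1] rot [-0.    -0.     0.582] q [ 0.49  0.07 -0.2   1.3   0.    1.42] t 0.725
```

Request:
{"op": "shift_gripper", "data": {"rows": "85 -60 -6 7 0 0 0.1;85 -120 -12 14 0 0 0.2;85 -180 -18 21 0 0 0.3;85 -240 -24 28 0 0 0.4;85 -300 -31 34 0 0 0.5"}}

```text
t: 1.35
ee_pos: [520.1, -62.9, 221.6]
eef_rot: [-2.058, -2.372, 0.0]
force: [1.4, 1.5, 0.5]
finger_gap: 85.4
grasp_force: 0.0
```

```bash
python3 -c "
from h import *
delta(560.6,-131.4,215,0.06)"
```

```text
shift [-73.5  30.5   6.6] rot [-0.001 -0.     0.081] q [-0.12  0.31  0.    1.27  0.    1.31] t 1.35
```

Request:
{"op": "shift_gripper", "data": {"rows": "60 -40 16 4 0 0 0.04;60 -73 30 7 0 0 0.08;60 -73 30 7 0 0 0.08;60 -73 30 7 0 0 0.08"}}

```text
t: 1.85
ee_pos: [559.1, -128.6, 214.7]
eef_rot: [-2.147, -2.291, 0.001]
force: [0.4, 0.0, -0.1]
finger_gap: 60.1
grasp_force: 0.0
```

```bash
python3 - <<'E'
from h import *
from workcell import env, camrig
import cv2
c=camrig.capture("wrist");np.savez("pics/w1.npz",**c);c2=camrig.capture("scene");np.savez("pics/s1.npz",**c2)
cv2.imwrite("pics/w1.png",cv2.resize(c["frame"][...,::-1],None,fx=1.5,fy=1.5,interpolation=cv2.INTER_CUBIC))
delta(560.6,-131.4,215,0.06);print(env.get_obs()["ee_pos"])
hsv=cv2.cvtColor(c["frame"],cv2.COLOR_RGB2HSV)
m=((hsv[...,0]<6)|(hsv[...,0]>174))&(hsv[...,1]>150)&(hsv[...,2]>60)
k,l,st,ce=cv2.connectedComponentsWithStats(m.astype(np.uint8))
for i in range(1,k):
    if st[i,4]>60:
        p=np.argwhere(l==i)[:,::-1].astype(np.float32);print(st[i],ce[i].round(1),cv2.minAreaRect(p))
        print(onz(c,ce[i],130,True).round(1))
E
```

```text
shift [-3.5  1.1  0.3] rot [-0.001 -0.     0.006] q [-0.23  0.41  0.13  1.3   0.    1.28] t 1.95
[ 559.25181015 -127.97059243  215.32260899]
[ 33  79  26 114 848] [ 43.9 136.1] ((44.1463737487793, 136.13636779785156), (114.7486572265625, 9.4590482711792), 80.62293243408203)
[384.4 -74.6 130. ]
[ 244  179   22   71 1094] [254.7 212.5] ((254.5, 214.0), (70.0, 21.0), 90.0)
[ 560.2 -127.3  130. ]
[ 321  222  127   30 1834] [382.8 236.3] ((384.24249267578125, 238.9133758544922), (127.22337341308594, 23.926334381103516), 5.355824947357178)
[ 664.8 -142.1  130. ]
[416 253  30  53 839] [428.1 273.7] ((430.5, 279.0), (52.0, 29.0), 90.0)
[ 724.5 -179.7  130. ]
[302 283  17  52 201] [309.1 306.3] ((310.5509948730469, 308.675048828125), (15.142650604248047, 51.2697868347168), 2.2025980949401855)
[ 613.3 -212.5  130. ]
[347 341  42  29 762] [365.  356.1] ((367.1363525390625, 354.8165588378906), (27.48247528076172, 40.831111907958984), 87.95458984375)
[ 687.5 -284.8  130. ]
```

View pics/w1.png

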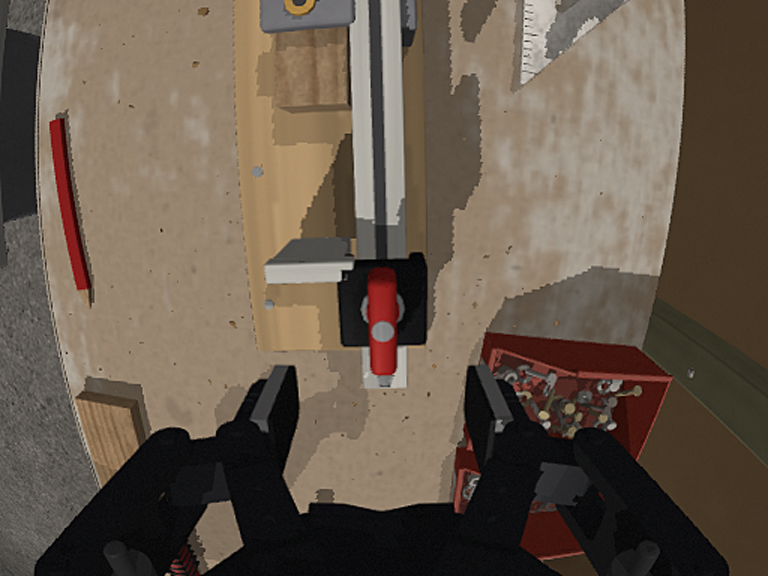

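The wrist view shows the knob cap at (254.7,220.7) in raw pixels, with the bar centred between the jaws and running along the image's vertical. The wood's end edge is near raw row 70, and the stop plate's face is near raw row 160. I'll measure from these.

```bash
python3 - <<'E'
from h import *
import cv2
np.set_printoptions(precision=1,suppress=True)
c=ld("w1");s=ld("s1")
W=lambda x,y,z:print((x,y),onz(c,(x/1.5,y/1.5),z,True))
print("cap tri wrist+top",*tri(ray(c,(254.7,220.7),True),ray(ld("top0"),(330,169))))
print("cap tri wrist+scene",*tri(ray(c,(254.7,220.7),True),ray(ld("scene0"),(326.4,185.6))))
print("cap");W(382,331,133)
print("bar ends");W(383,268,133);W(382,374,133)
print("slot");W(376,20,76);W(380,255,76)
print("wood edge top?");W(280,102,62);W(350,102,62);W(280,110,62);W(350,110,62)
print("tape? plate top/face");W(300,238,80);W(345,238,80);W(345,262,80)
b=c["frame"][:,:,::-1]
i=cv2.resize(b[0:190,150:290],None,fx=4,fy=4,interpolation=cv2.INTER_CUBIC)[:600]
for k in range(0,150,10): cv2.putText(i,str(k),(0,k*4+4),0,.35,(0,0,255));cv2.line(i,(25,k*4),(35,k*4),(0,0,255))
cv2.imwrite("pics/w1c.png",i)
E
```

```text
cap tri wrist+top [ 559.7 -129.6  139.3] [np.float64(0.7), np.float64(0.7)]
cap tri wrist+scene [ 560.5 -132.8  132.3] [np.float64(0.1), np.float64(0.1)]
cap
(382, 331) [ 560.5 -132.5  133. ]
bar ends
(383, 268) [ 558.9 -101.1  133. ]
(382, 374) [ 562.  -156.2  133. ]
slot
(376, 20) [546.6  29.9  76. ]
(380, 255) [ 557.8 -108.2   76. ]
wood edge top?
(280, 102) [491.7 -19.5  62. ]
(350, 102) [534.1 -18.6  62. ]
(280, 110) [492.  -24.5  62. ]
(350, 110) [534.4 -23.5  62. ]
tape? plate top/face
(300, 238) [510.6 -99.9  80. ]
(345, 238) [536.9 -98.5  80. ]
(345, 262) [ 537.6 -112.7   80. ]
```

View pics/w1c.png

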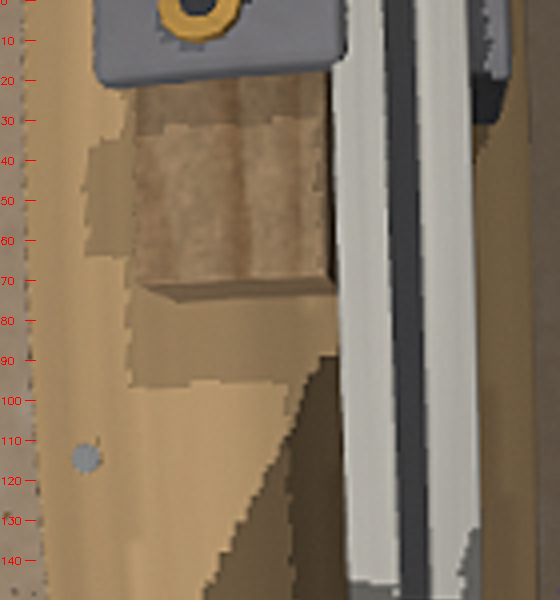

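The crop shows the wood's top end edge at raw row ≈70 and its bottom edge at ≈75, so the end is at y≈-22. The gap along the track is about 87 mm. The knob cap triangulates to (560.5,-132.7,132.3), as expected. Now I'll descend onto the bar.

Request:
{"op": "shift_gripper", "data": {"rows": "40 -4 1 40 0 0 0;40 -4 1 75 0 0 0;40 -4 1 82 0 0 0;40 -4 1 82 0 0 0"}}

```text
t: 2.45
ee_pos: [561.1, -132.2, 133.9]
eef_rot: [2.147, 2.294, 0.0]
force: [0.5, 0.2, 0.9]
finger_gap: 39.9
grasp_force: 0.0
```

```bash
python3 -c "
from h import *
delta(560.5,-132.6,132.5,0.06)"
```

```text
shift [-0.3 -0.6  1.4] rot [ 0.    -0.     0.006] q [-0.23  0.47  0.01  1.11  0.    1.27] t 2.45
```

Request:
{"op": "shift_gripper", "data": {"rows": "8 0 0 1 0 0 0.01;8 0 0 1 0 0 0.01;8 0 0 1 0 0 0.01;8 0 0 1 0 0 0.01", "grip_n": 40}}

```text
t: 2.95
ee_pos: [560.0, -133.1, 134.4]
eef_rot: [-2.16, -2.281, 0.002]
force: [-5.8, 0.1, 7.3]
finger_gap: 13.6
grasp_force: 46.1
```

```bash
python3 -c "
from h import *
from workcell import env, camrig
o=env.get_obs();p=o['ee_pos'];u=np.array([-.085,.996,0])*79
print(p,o['force'])
delta(*(p+u),0.056)"
```

```text
[ 560.03986423 -133.08060311  134.36212792] [-5.82884623  0.11231034  7.30461192]
shift [78.9 -2.4 -0. ] rot [-0.001  0.001 -0.001] q [-0.23  0.47  0.01  1.11 -0.    1.28] t 2.95
```

Request:
{"op": "shift_gripper", "data": {"rows": "8 15 -0.5 0 0 0 0;8 32 -1 0 0 0 0;8 50 -1.5 0 0 0 0;8 64 -2 0 0 0 0;8 70 -2 0 0 0 0"}}

```text
t: 3.58
ee_pos: [553.7, -63.3, 134.4]
eef_rot: [2.16, 2.281, -0.004]
force: [-7.0, -3.0, 7.5]
finger_gap: 13.3
grasp_force: 46.3
```

Request:
{"op": "shift_gripper", "data": {"rows": "8 0 0 0 0 0 0"}}

```text
t: 3.7
ee_pos: [553.6, -62.7, 134.4]
eef_rot: [-2.159, -2.281, 0.002]
force: [-6.6, 0.8, 8.4]
finger_gap: 12.9
grasp_force: 46.3
```

```bash
python3 - <<'E'
from h import *
from workcell import env, camrig
import cv2
for n in("wrist","scene","top"): np.savez(f"pics/{n}2.npz",**camrig.capture(n))
c=ld("wrist2");b=c["frame"][:,:,::-1]
i=cv2.resize(b[60:210,150:290],None,fx=4,fy=4,interpolation=cv2.INTER_CUBIC)
for k in range(60,210,10): cv2.putText(i,str(k),(0,k*4-236),0,.35,(0,0,255));cv2.line(i,(25,k*4-240),(35,k*4-240),(0,0,255))
cv2.imwrite("pics/w2c.png",i)
E
```

```text
(no output)
```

View pics/w2c.png

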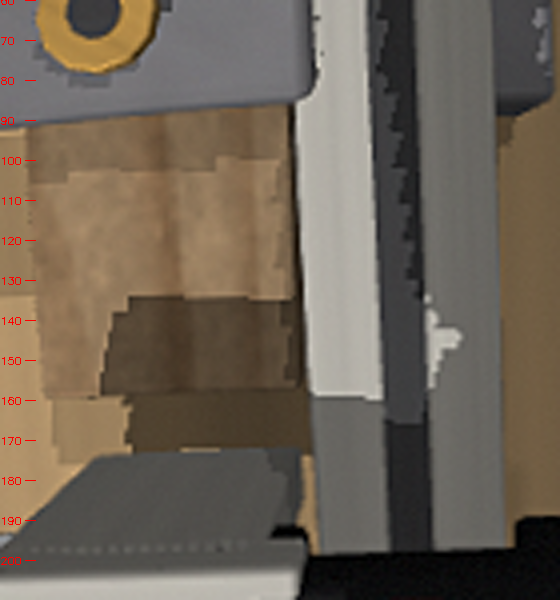

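The crop shows the wood's top end edge at raw row ≈158 (cols 161–222), and the plate's contact face with its bottom edge at row ≈173 and its top edge at ≈197. A small gap remains.

```bash
python3 - <<'E'
from h import *
np.set_printoptions(precision=1,suppress=True)
c=ld("wrist2");u=np.array([-.085,.996,0])
print("cam",ray(c,(1,1),True)[0])
def P(n,x,y,z):
    p=onz(c,(150+x/4,60+y/4),z,True);print(n,z,p,"s",p@u)
P("wood L",48,398,62);P("wood R",288,390,62)
for z in(18,20,24):P("face bottom",200,450,z)
for z in(70,78):P("face top",200,546,z)
from workcell import env, camrig
e=env.get_obs()["ee_pos"];print(e,"tcp s",e@u,"face s by tcp",e@u+27-.4)
E
```

```text
cam [550.1  17.2 252.1]
wood L 62 [490.2 -22.5  62. ] s -64.11898042866392
wood R 62 [531.  -19.7  62. ] s -64.72957999634292
face bottom 18 [508.7 -41.5  18. ] s -84.55346902640538
face bottom 20 [509.1 -41.   20. ] s -84.08412282938139
face bottom 24 [509.8 -40.   24. ] s -83.14543043533337
face top 70 [517.9 -44.5  70. ] s -88.38916424383459
face top 78 [519.4 -41.8  78. ] s -85.80709824674014
[553.6 -62.9 134.4] tcp s -109.72819098351508 face s by tcp -83.12819098351508
```

The gap is about 19.5 mm. I'll advance 15 mm and look again.

Request:
{"op": "shift_gripper", "data": {"rows": "8 6 -0.2 0 0 0 0;8 12 -0.3 0 0 0 0;8 15 -0.4 0 0 0 0;8 15 -0.4 0 0 0 0"}}

```text
t: 4.35
ee_pos: [552.3, -48.6, 134.3]
eef_rot: [-2.16, -2.281, 0.004]
force: [-8.8, -0.8, 9.5]
finger_gap: 13.5
grasp_force: 46.4
```

```bash
python3 - <<'E'
from h import *
from workcell import env, camrig
import cv2
for n in("wrist","scene"): np.savez(f"pics/{n}3.npz",**camrig.capture(n))
b=ld("wrist3")["frame"][:,:,::-1]
i=cv2.resize(b[110:220,150:250],None,fx=4,fy=4,interpolation=cv2.INTER_CUBIC)
for k in range(110,220,10): cv2.putText(i,str(k),(0,k*4-436),0,.35,(0,0,255));cv2.line(i,(25,k*4-440),(35,k*4-440),(0,0,255))
s=ld("scene3")["frame"][:,:,::-1]
s=cv2.resize(s[150:260,200:300],None,fx=4,fy=4,interpolation=cv2.INTER_CUBIC)
cv2.imwrite("pics/w3c.png",np.hstack([i,s]))
e=env.get_obs()["ee_pos"];print(e,"face s",e@[-.085,.996,0]+26.6)
E
```

```text
[552.29689973 -48.50932049 134.34981061] face s -68.66051968534072
```

View pics/w3c.png

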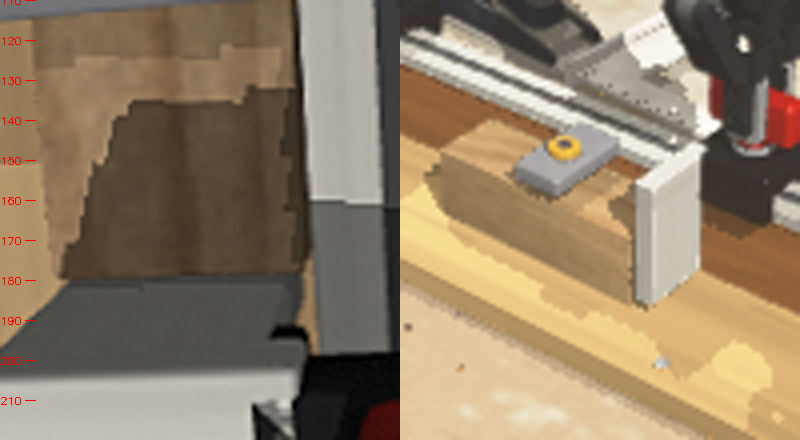

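The wood's top edge is now at raw row ≈179 and still covers the foot of the plate. The face's top edge is at row ≈203. In the scene view only a thin gap, if any, is left.

```bash
python3 - <<'E'
from h import *
np.set_printoptions(precision=1,suppress=True)
c=ld("wrist3");u=np.array([-.085,.996,0])
def P(n,x,y,z):
    p=onz(c,(150+x/4,110+y/4),z,True);print(n,z,p,"s",p@u)
P("wood L",62,278,62);P("wood R",295,274,62)
for z in(76,78,80):P("face top",150,374,z);
c=ld("wrist2")
for x,y in((200,546),):
  for z in(76,78,80): p=onz(c,(150+x/4,60+y/4),z,True);print(z,p,p@u)
E
```

```text
wood L 62 [491.1 -22.2  62. ] s -63.86560019312434
wood R 62 [531.2 -19.6  62. ] s -64.7207915350131
face top 76 [509.5 -33.5  76. ] s -76.6870906544401
face top 78 [510.  -32.8  78. ] s -75.9889594894947
face top 80 [510.4 -32.   80. ] s -75.2908283245493
76 [519.  -42.5  76. ] -86.45261474601375
78 [519.4 -41.8  78. ] -85.80709824674014
80 [519.7 -41.2  80. ] -85.16158174746651
```

The wood has not moved (s=-64.3) and the remaining gap is about 4.5 mm. I'll close most of that and then turn the knob clockwise (tool +z).

Request:
{"op": "shift_gripper", "data": {"rows": "8 2 0 0 0 0 0;8 3.7 -0.1 0 0 0 0;8 3.7 -0.1 0 0 0 0"}}

```text
t: 4.82
ee_pos: [552.0, -45.3, 134.3]
eef_rot: [-2.16, -2.281, 0.004]
force: [-8.0, -2.0, 8.4]
finger_gap: 12.9
grasp_force: 46.4
```

Request:
{"op": "shift_gripper", "data": {"rows": "8 0 0 0 0 0 0.18;8 0 0 0 0 0 0.36;8 0 0 0 0 0 0.54;8 0 0 0 0 0 0.72;8 0 0 0 0 0 0.9"}}

```text
t: 5.45
ee_pos: [551.2, -45.0, 134.4]
eef_rot: [-2.94, -1.106, 0.006]
force: [-9.9, -1.1, 11.1]
finger_gap: 13.1
grasp_force: 46.9
```

```bash
python3 -c "
from h import *
from workcell import env, camrig
o=env.get_obs();print(o['joint_pos'].round(2),o['torque'].round(2),o['ee_pos'].round(1))"
```

```text
[-0.08  0.43 -0.06  1.09 -0.    2.34] [-0.15  2.16  0.14] [551.2 -45.  134.4]
```

Request:
{"op": "shift_gripper", "data": {"rows": "8 0 0 0 0 0 0.12;8 0 0 0 0 0 0.24;8 0 0 0 0 0 0.33;8 0 0 0 0 0 0.33"}}

```text
t: 5.95
ee_pos: [551.0, -44.7, 134.5]
eef_rot: [-3.08, -0.616, 0.006]
force: [-11.0, -0.3, 11.6]
finger_gap: 13.6
grasp_force: 46.9
```

```bash
python3 -c "
from h import *
from workcell import env, camrig
o=env.get_obs();print(o['joint_pos'].round(2),o['torque'].round(2),o['ee_pos'].round(1))"
```

```text
[-0.08  0.43 -0.06  1.09 -0.    2.67] [-0.04  2.21 -0.06] [551.  -44.7 134.5]
```

Request:
{"op": "shift_gripper", "data": {"rows": "40 0 0 0 0 0 0.33;40 0 0 0 0 0 0.33;40 0 0 0 0 0 0.33"}}

```text
t: 6.32
ee_pos: [554.5, -44.6, 133.6]
eef_rot: [3.14, 0.106, 0.004]
force: [-0.9, 0.1, 0.2]
finger_gap: 40.1
grasp_force: 0.0
```

The last command added another 0.33 rad of turn while the fingers were opening. That is harmless, but it brings j6 near its limit, so I'll back off as I rise and then look.

Request:
{"op": "shift_gripper", "data": {"rows": "60 0 0 -30 0 0 0;60 0 0 -60 0 0 -0.15;60 0 0 -90 0 0 -0.3;60 0 0 -90 0 0 -0.3"}}

```text
t: 6.82
ee_pos: [555.7, -44.7, 225.8]
eef_rot: [3.087, 0.573, 0.011]
force: [0.7, -0.2, -1.2]
finger_gap: 59.6
grasp_force: 0.0
```

```bash
python3 - <<'E'
from h import *
from workcell import env, camrig
import cv2
for n in("wrist","scene"): np.savez(f"pics/{n}4.npz",**camrig.capture(n))
b=ld("wrist4")["frame"][:,:,::-1]
s=ld("scene4")["frame"][:,:,::-1]
s=cv2.resize(s[140:260,180:340],None,fx=2.5,fy=2.5,interpolation=cv2.INTER_CUBIC)
i=np.zeros((384,912,3),np.uint8);i[:,:512]=b;i[:300,512:]=s
cv2.imwrite("pics/w4.png",i[:,112:])
o=env.get_obs();print(o["joint_pos"].round(2),o["ee_pos"].round(1))
E
```

```text
[-0.08  0.37  0.09  1.29 -0.    2.7 ] [553.8 -44.5 222.5]
```

View pics/w4.png

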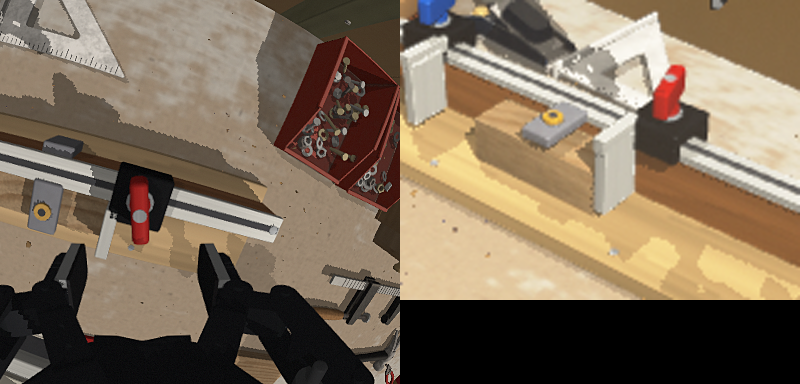

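The stop plate now stands against the wood and the red bar lies nearly across the track. I'll check the knob angle and the wood's left end against the start image.

```bash
python3 - <<'E'
from h import *
import cv2
np.set_printoptions(precision=2,suppress=True)
c=ld("wrist4");f=c["frame"]
hsv=cv2.cvtColor(f,cv2.COLOR_RGB2HSV)
m=((hsv[...,0]<6)|(hsv[...,0]>174))&(hsv[...,1]>150)&(hsv[...,2]>60);m[:, :230]=0;m[:,270:]=0;m[:165]=0;m[260:]=0
p=np.argwhere(m)[:,::-1]
w=np.array([onz(c,q,133,True)[:2] for q in p]);e=np.linalg.svd(w-w.mean(0))[2][0];print(len(p),"bar dir",e)
a=onz(c,(112+30,160),76,True)[:2];b=onz(c,(112+262,229),76,True)[:2];d=(a-b)/np.linalg.norm(a-b);print("track",d)
e=e*np.sign(e[0]);print("cw angle from track",np.arctan2(d[1],d[0])-np.arctan2(e[1],e[0]))
# shift of the wood's left end in the scene view
g0,g4=[cv2.cvtColor(ld(n)["frame"],cv2.COLOR_RGB2GRAY).astype(np.float32) for n in("scene0","scene4")]
for r in((200,175,30,28),(225,180,35,30)):
    x,y,W,H=r;print(cv2.phaseCorrelate(g0[y:y+H,x:x+W],g4[y:y+H,x:x+W],cv2.createHanningWindow((W,H),cv2.CV_32F)))
# plate shift against knob: knob cap now
print("cap",onz(c,(112+140,216),133,True))
E
```

```text
1019 bar dir [-0.92 -0.38]
track [-0.06  1.  ]
cw angle from track 1.242260132612994
((-0.06901080298946383, 0.02495289069147333), 1.0429204442765978)
((0.09925897926100902, -0.07005732291502831), 0.7322563359030971)
cap [552.   -44.99 133.  ]
```

The knob is turned about 1.24 rad, which is locked. The wood has shifted by less than 0.1 px. The face is at s≈-64.7 and the wood end at ≈-64.3, so they meet. Handing in.

```bash
python3 -c "
from workcell import env, camrig
print(env.finish_job())"
```

```text
the job is handed in; nothing more can be done
None
```

I handed the job in, and no verdict came back: by my measurements the red stop's face is within about 1 mm of the wood's end, its knob is turned about 1.24 rad (needs 1.0), the wood hasn't visibly moved, I didn't touch the blue stop, and the arm took about 7 of the 32 s.

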